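# Index the condiment turntable to its next station

### The job

Pull the turntable's spring pin up out of its slot by the black knob, turn the turntable counter-clockwise (seen from above) to the very next round hole, and let the pin snap fully home in that hole so that the table is locked there. Feel for the hole and do not force the pin sideways, keep the sugar bowl and the shakers standing on the table, leave the mug and the lemon beside it alone, and let go at the end.

Things in the scene. Friction and masses are not known exactly. Their poses are not given: they have to be found in the camera images.
- spindle (a point): Turntable axis, at the height of the wooden platter's top, 36 mm above the worktop; z is up. It does not move. Black foot and steel index ring 292 mm across under a wooden platter 200 mm across. Its x axis is fixed and points from the pin's starting place through the spindle (the pin starts 125 mm along -x).
- knob (a point): Centre of the pin's black round knob, 28 mm across, 22 mm high (11 mm above and below this point), 89 mm above the worktop while the pin is down. It rides with the pin on a steel arm of the platter, 125 mm from the spindle. Below it is a 12 mm neck and, 32 mm below this point, the top of a fixed 25 mm bush. Free space all round it.
- pin (a joint): Lift of the pin in m: 0 is fully down (home), 0.016 the upper stop. Vertical pin, 10 mm thick, round nose; a spring drives it down with 5 N at 0, 8 N at 0.016. Home, its nose is 10 mm deep in the steel ring: above 0.010 it is clear, about 0.010 it rides on the ring's flat top; over a hole it drops by itself if not held up. More than 25 N between pin and ring counts as forcing it.
- platter (a joint): Turn of the platter in rad, 0 at the start, growing counter-clockwise from above; stiff bearing (1 N at the knob), stays where left. The pin starts somewhere in a ring slot 53 mm long. The next round hole (13 mm wide) lies 0.53 to 0.87 rad ahead, differently each time: let the nose ride on the ring and move the knob along its circle until it drops. More (wrong) holes follow every 0.70 rad.
- sugar_bowl_mid (a point): Middle of the white sugar bowl, 67 mm across and 74 mm high, standing loose on the platter.
- salt_mid (a point): Middle of the salt shaker, 44 mm across and 90 mm high, standing loose on the platter.
- pepper_mid (a point): Middle of the pepper shaker, 44 mm across and 90 mm high, standing loose on the platter.
- mug_grey_mid (a point): Middle of the grey mug, 70 mm across and 90 mm high, on the worktop left of the turntable; to be left alone.
- lemon_mid (a point): Middle of the lemon, 78 x 55 mm, on the worktop right of the turntable; to be left alone.
Things that resemble listed ones, but are neither listed nor needed, are in the scene too. Leave any pink or turquoise look-alike of the part that bears pepper_mid alone.

How it is judged:
On the way, in this order (a step that is already met when the one before it is completed fails the run):
1. the pin is pulled clear of its slot before the table has turned (value of joint pin above 0.009 m and value of joint platter below 0.4 rad), for 0.1 s.
2. the table has turned with the pin still out of any hole (value of joint platter above 0.42 rad and value of joint pin above 0.006 m), for 0.1 s.
At the end, for the whole second after the job is handed in: The pin is home (within 2 mm of fully down) in the next round hole counter-clockwise, that is with the platter turned by 0.50 to 0.90 rad, and sugar bowl and both shakers stand upright on the platter (value of joint pin below 0.002 m and value of joint platter between 0.5 and 0.9 rad and angle between each of sugar_bowl_mid, salt_mid, pepper_mid's own z axis and vertical below 0.15 rad and distance between each of sugar_bowl_mid, salt_mid, pepper_mid and spindle below 0.11 m); the robot touches nothing.
It fails at once if the pin is forced: more than 25 N between the pin and the index ring (contact force between pin_rod and anything else above 25 N).
It fails at once if the mug or the lemon is disturbed (moved over 30 mm) (distance of any of mug_grey_mid, lemon_mid from where it was at the start of the episode above 0.03 m).
It fails at once if a condiment is tipped over (angle between any of sugar_bowl_mid, salt_mid, pepper_mid's own z axis and vertical above 0.6 rad).
It also fails if it takes over 43 s, if anything falls off the work surface, if the arm or the gripper's body presses on something with over 40 N, if the wrist force passes 120 N, or if a joint passes its speed limit or range.

### The arm

A 6-joint arm with a two-finger parallel gripper is mounted at the origin on a cart in front of the work surface, level with it; the furniture and walls round the work are solid. World frame = base frame: x ahead of the robot, y to its left, z up, the work surface at z = 0. Lengths are in m, angles in rad, forces in N, time in s.
With the tool pointing down it reaches from about 0.325 to 0.775 m from the base axis. Payload 5.5 kg.
Tool frame: the origin (TCP) lies on the centre line of the jaws, within the pads' length; the fingertips stand 14 mm ahead of it and the grasp point (between the pads) lies 5 mm behind it (robot.tips_ahead is the distance from the TCP to the fingertips, in m); z points along the fingers, y is the line along which they close (so a half turn about z gives the same grasp; the last joint's range is limited). The gripper opens to 88 mm and grips with 3 to 60 N. Pads are 20 mm wide; open, the fingers measure 115 mm over their backs; the gripper's body (75 mm by 178 mm) begins 61 mm behind the grasp point.
Start: joints at [1.069, 0.091, 1.231, -0, 1.82, -0.057], TCP at [0.258, 0.542, 0.237] pointing down, gripper open.
Joint ranges: [-2.87, 2.87], [-0.86, 2.18], [0.17, 2.46], [-1.51, 4.65], [0.06, 2.69], [-2.65, 2.65]. Speed limits (rad/s): [2.57, 2.57, 3.01, 3.14, 3.14, 3.14].

### API

Orientations are given as a unit quaternion [w, x, y, z].
In Python, from station import robot gives the robot as it stands. Calls block until the motion is done:
- robot.move_ptp(position, orientation): joint-space move of the TCP to a pose.
- robot.move_linear(position, attitude=None, max_speed=0.15): straight line of the TCP; attitude=None keeps the orientation; max_speed is the mean speed in m/s.
- robot.movej(angles): joint-space move.
- robot.ungrasp() and robot.grasp(): open the fingers fully, or close them until they stop; the grip force is fixed at half the most.
- robot.hold(seconds).
- robot.inverse_kinematics(position, orientation): joint angles nearest the present ones, or None.
- robot.capture(name): name is "side" or "top" or "wrist"; returns a dict with "img" (480x640x3 uint8, red, green, blue), "intrinsics" (3x3 intrinsics, pixels), "k1" (the pictures are not rectified: a ray, as slopes to the right and down, at radius r is drawn at 1 + k1 r^2 times it, then the intrinsics apply), "eye" and "attitude" of the camera in the world. Camera axes: x right, y up, looking along -z (the intrinsics and any distortion apply to the point x, -y, -z); pixel columns grow to the right and rows downward; lengths in m; the calibration is good to about 2 mm. A picture is of the moment at which its call begins. There is no depth.
A pose or a line that the arm cannot do raises robot.IKError and nothing moves.
- robot.close_job(): hands the job in; it is judged then, once.
Readings, each from a call of its own:
- robot.read_t(): time.
- robot.read_q(): joint angles.
- robot.read_dq(): joint speeds.
- robot.read_joint_torque(): joint torques, N m.
- robot.read_position(): TCP position.
- robot.read_tool_rot(): TCP orientation.
- robot.read_force(): force on the tool from outside, world axes, zero at the start.
- robot.read_moment(): the same for the moment, N m.
- robot.read_gripper_width(): finger opening in m.
- robot.read_grip_force(): force on a finger pad.
Only numpy, scipy, OpenCV 4.12 (cv2) and the standard library are available. Lean on these libraries where they do the work, as an engineer would, in place of code of your own. Each camera call takes 0.05 s, during which the arm holds its last target. There are 200 camera calls.

## Working session

There is one attempt and no reset: what is moved stays moved. The work goes in short steps, each a Python script; the robot and the scene stay as the last script left them, time stands still between calls to the robot, and variables do not carry over. Pictures are saved under pics/ and viewed, at most 10 in all, crops included, and the job is handed in when it is done.

```bash
mkdir -p pics; ls; python3 - <<'E'
from station import robot
import cv2,pickle
d={}
for n in("top","side"):
    c=robot.capture(n);d[n]=c;cv2.imwrite(f"pics/{n}0.png",c["img"][:,:,::-1]);print(n,c["intrinsics"],c["k1"],c["eye"],c["attitude"])
pickle.dump(d,open("d.pkl","wb"))
print(robot.read_t(),robot.read_tool_rot())
E
```

```text
pics
top [[579.22435186   0.         322.64636149]
 [  0.         579.22435186 237.85037653]
 [  0.           0.           1.        ]] -0.15316374939753538 [0.42812419 0.04822571 1.56979181] [ 0.70927317  0.02502207 -0.02142265 -0.70416372]
side [[545.80567573   0.         318.33454269]
 [  0.         545.80567573 242.86076444]
 [  0.           0.           1.        ]] -0.14383837414781236 [-0.0982093  -0.83086965  0.56324692] [ 0.8047751   0.51448627 -0.1607797  -0.24857756]
0.1 [-2.51819331e-04  2.20570432e-01  9.75370628e-01 -8.71051628e-04]
```

View pics/top0.png

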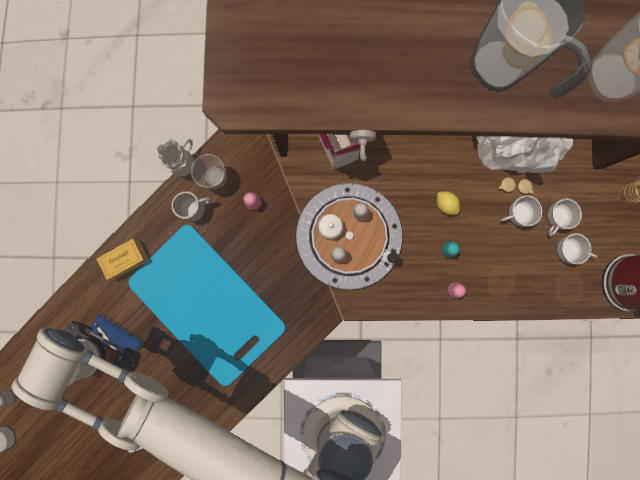

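View pics/side0.png

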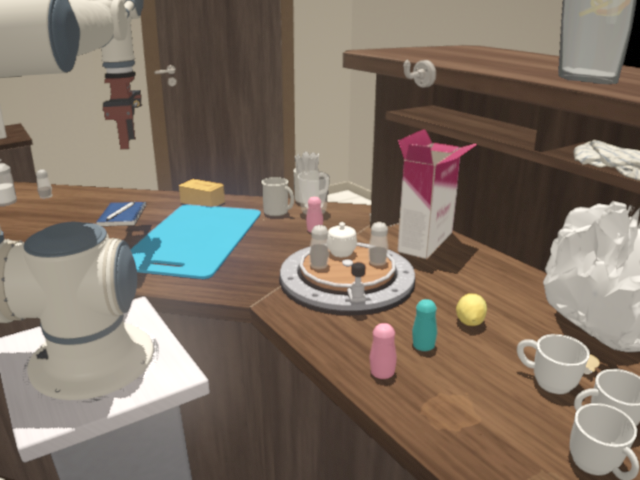

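The top view shows the turntable centred near (349,236) with its black knob at about (394,257). The side view shows the knob at (358,270). Things that could be taken for the knob are the dark ring holes near (348,190), the turquoise shaker (451,250) and the pink shakers (457,290) and (252,201), all in the top view. I choose the black knob on the steel arm, and will check it in a close crop.

```bash
cat >h.py <<'E'
import numpy as np,cv2
from scipy.spatial.transform import Rotation as R
def ray(c,p):
    K=np.array(c["intrinsics"]);s=(np.array(p,float)-K[:2,2])/[K[0,0],K[1,1]]
    u=s.copy()
    for _ in range(20): u=s/(1+c["k1"]*(u@u))
    w,x,y,z=c["attitude"]
    return np.array(c["eye"]),R.from_quat([x,y,z,w]).apply([u[0],-u[1],-1.])
def onz(c,p,z):
    e,d=ray(c,p);return e+d*(z-e[2])/d[2]
def tri(c1,p1,c2,p2):
    a,d=ray(c1,p1);b,f=ray(c2,p2)
    s=np.linalg.lstsq(np.stack([d,-f],1),b-a,rcond=None)[0]
    return (a+s[0]*d+b+s[1]*f)/2,np.linalg.norm(a+s[0]*d-b-s[1]*f)
E
python3 - <<'E'
import pickle;from h import *
d=pickle.load(open("d.pkl","rb"))
def dark(im,x0,x1,y0,y1,t):
    g=im[y0:y1,x0:x1].max(2)<t
    n,l,s,ce=cv2.connectedComponentsWithStats(g.astype(np.uint8))
    for i in range(1,n):
        if s[i,4]>3: print(s[i],ce[i]+[x0,y0])
print("top");dark(d["top"]["img"],290,410,180,295,55)
print("side");dark(d["side"]["img"],340,376,255,310,50)
a=cv2.resize(d["top"]["img"][176:296,290:410],(600,600),interpolation=cv2.INTER_CUBIC)
b=cv2.resize(d["side"]["img"][255:315,330:350+30],(200,240),interpolation=cv2.INTER_CUBIC)
o=np.zeros((600,800,3),np.uint8);o[:,:600]=a;o[:240,600:]=b
cv2.imwrite("pics/crop1.png",o[:,:,::-1])
# ring: greyish, low saturation
im=d["top"]["img"];hs=cv2.cvtColor(im,cv2.COLOR_RGB2HSV)
m=((hs[...,1]<60)&(hs[...,2]>70)).astype(np.uint8);mm=np.zeros_like(m);mm[178:296,290:408]=m[178:296,290:408]
mm=cv2.morphologyEx(mm,cv2.MORPH_OPEN,np.ones((3,3)))
cs,_=cv2.findContours(mm,cv2.RETR_EXTERNAL,cv2.CHAIN_APPROX_NONE);c=max(cs,key=cv2.contourArea)
pts=np.array([onz(d["top"],p[0],.022)[:2] for p in cv2.convexHull(c)])
A=np.c_[2*pts,np.ones(len(pts))];s=np.linalg.lstsq(A,(pts**2).sum(1),rcond=None)[0]
print("ring",s[:2],np.sqrt(s[2]+s[:2]@s[:2]),"want .146")
E
```

```text
top
[98 55  1  7  7] [388. 238.]
[96 63  2  6  6] [386.66666667 245.5       ]
[98 75  3  7  9] [388.66666667 258.11111111]
[105  77   4   7   8] [396.75  259.875]
[84 80  7  7  9] [377.33333333 262.44444444]
[71 87 12  7 13] [366.46153846 270.15384615]
[58 94  5  1  5] [350. 274.]
side
ring [ 0.53596587 -0.01330494] 0.14348429272222885 want .146
```

View pics/crop1.png

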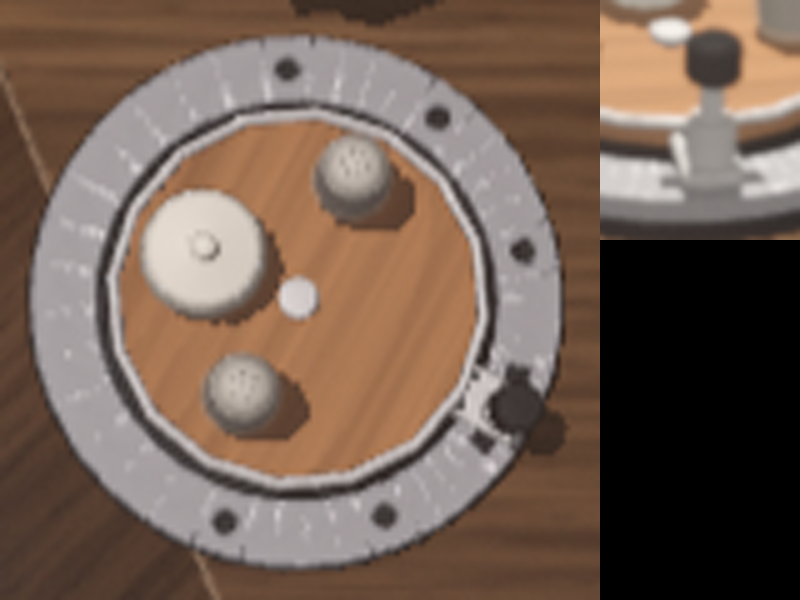

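The crop shows the black knob at top pixel (392.8,256.6), with the slot's dark ends on either side of it. The next hole is at (394.2,225.6), the spindle cap at (349.2,235), and the side view has the knob at (357.9,269.6).

```bash
python3 - <<'E'
import pickle;from h import *
d=pickle.load(open("d.pkl","rb"));t,s=d["top"],d["side"]
print("knob tri",tri(t,(392.8,256.6),s,(357.9,269.6)))
k=onz(t,(392.8,256.6),.1);print("knob top",k)
c=onz(t,(349.2,235),.04);print("cap",c, "ring+", onz(t,(349,235.3),.022))
h=onz(t,(394.2,225.6),.026);print("hole",h)
h2=onz(t,((438.5)/5-.5+290,117.5/5-.5+176),.026)
f=lambda p:np.arctan2(p[1]-c[1],p[0]-c[0])
print([ (f(p),np.hypot(*(p-c)[:2])) for p in(k,h,h2)],f(h)-f(k))
from station import robot
c=np.array([.536,-.0125])
a0=f(k)
for zang in np.arange(-3.14,3.2,.39):
  r=[]
  for a in(0,.45,.9):
    p=[c[0]+.125*np.cos(a0+a),c[1]+.125*np.sin(a0+a),.1]
    q=R.from_euler('ZX',[zang,np.pi]).as_quat()
    j=robot.inverse_kinematics(p,[q[3],*q[:3]])
    r.append(None if j is None else np.round(j,2).tolist())
  print(round(zang,2),r)
E
```

```text
knob tri (array([ 0.47859292, -0.12388919,  0.08866179]), np.float64(0.00019973961092198525))
knob top [ 0.47828637 -0.12263118  0.1       ]
cap [ 0.53680113 -0.01386728  0.04      ] ring+ [ 0.53727033 -0.01406534  0.022     ]
hole [ 0.56391363 -0.13503042  0.026     ]
[(np.float64(-2.06437827487225), np.float64(0.12350531269703467)), (np.float64(-1.3506543109768638), np.float64(0.12415955449732478)), (np.float64(-0.6538294916523465), np.float64(0.12411682625875048))] 0.7137239638953861
-3.14 [[-0.32, -0.18, 1.74, 0.0, 1.59, -1.89], [-0.31, -0.03, 1.59, 0.0, 1.58, -1.89], [-0.27, 0.11, 1.46, 0.0, 1.58, -1.84]]
-2.75 [[-0.32, -0.18, 1.74, 0.0, 1.59, -2.28], [-0.31, -0.03, 1.59, 0.0, 1.58, -2.28], [-0.27, 0.11, 1.46, 0.0, 1.58, -2.23]]
-2.36 [None, None, [-0.27, 0.11, 1.46, 0.0, 1.58, -2.62]]
-1.97 [None, None, None]
-1.58 [None, None, None]
-1.19 [[-0.32, -0.18, 1.74, -0.0, 1.59, 2.44], [-0.31, -0.03, 1.59, -0.0, 1.58, 2.45], [-0.27, 0.11, 1.46, -0.0, 1.58, 2.49]]
-0.8 [[-0.32, -0.18, 1.74, -0.0, 1.59, 2.05], [-0.31, -0.03, 1.59, -0.0, 1.58, 2.06], [-0.27, 0.11, 1.46, -0.0, 1.58, 2.1]
[... 549 characters left out ...]
-0.31, -0.03, 1.59, -0.0, 1.58, 0.11], [-0.27, 0.11, 1.46, -0.0, 1.58, 0.15]]
1.54 [[-0.32, -0.18, 1.74, 0.0, 1.59, -0.29], [-0.31, -0.03, 1.59, 0.0, 1.58, -0.28], [-0.27, 0.11, 1.46, 0.0, 1.58, -0.24]]
1.93 [[-0.32, -0.18, 1.74, 0.0, 1.59, -0.68], [-0.31, -0.03, 1.59, 0.0, 1.58, -0.67], [-0.27, 0.11, 1.46, 0.0, 1.58, -0.63]]
2.32 [[-0.32, -0.18, 1.74, 0.0, 1.59, -1.07], [-0.31, -0.03, 1.59, 0.0, 1.58, -1.06], [-0.27, 0.11, 1.46, 0.0, 1.58, -1.02]]
2.71 [[-0.32, -0.18, 1.74, 0.0, 1.59, -1.46], [-0.31, -0.03, 1.59, 0.0, 1.58, -1.45], [-0.27, 0.11, 1.46, 0.0, 1.58, -1.41]]
3.1 [[-0.32, -0.18, 1.74, 0.0, 1.59, -1.85], [-0.31, -0.03, 1.59, 0.0, 1.58, -1.84], [-0.27, 0.11, 1.46, 0.0, 1.58, -1.8]]
```

```bash
cat >>h.py <<'E'
C=np.array([.5372,-.0134]);K0=np.array([.4785,-.1232]);A0=np.arctan2(*(K0-C)[::-1])
def pose(turn,z,off=0.):
    a=A0+turn;q=R.from_euler('ZX',[a+np.pi,np.pi]).as_quat()
    p=C+.125*np.array([np.cos(a),np.sin(a)])+off*np.array([-np.sin(a),np.cos(a)])
    return [p[0],p[1],z],[q[3],q[0],q[1],q[2]]
def tang(f,turn):
    a=A0+turn;return np.round([f[0]*np.cos(a)+f[1]*np.sin(a),-f[0]*np.sin(a)+f[1]*np.cos(a),f[2]],2)
E
python3 - <<'E'
from h import *;from station import robot
robot.move_ptp(*pose(0,.17));print(robot.read_t(),robot.read_position(),tang(robot.read_force(),0))
c=robot.capture("wrist");cv2.imwrite("pics/w1.png",c["img"][:,:,::-1])
import pickle;pickle.dump(c,open("w.pkl","wb"))
E
```

```text
2.6 [ 0.47853747 -0.12299688  0.17009445] [ 0.16 -0.26 -1.42]
```

View pics/w1.png

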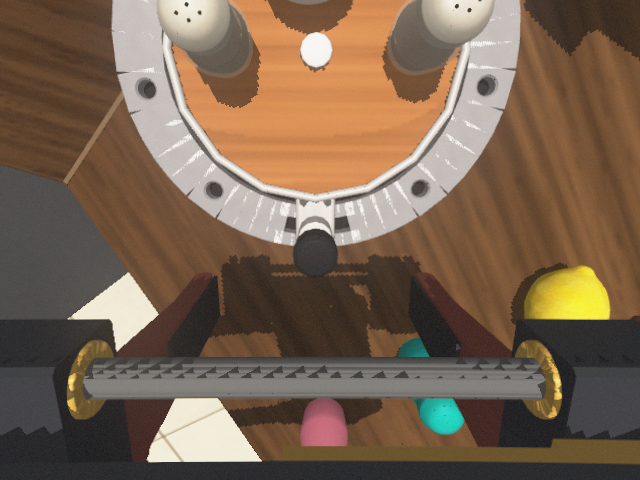

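The wrist view shows the knob top at (315,245), centred between the fingers. The spindle cap is at (316,49) and the next counter-clockwise hole at (420,187). I'll refine the estimate from these and then grasp.

```bash
python3 - <<'E'
from h import *;from station import robot
import pickle;c=pickle.load(open("w.pkl","rb"))
s=onz(c,(316,49),.04)[:2];k=onz(c,(315.5,247),.1)[:2];h=onz(c,(420,187.5),.026)[:2]
f=lambda p:np.arctan2(*(p-s)[::-1])
print(s,k,h,np.hypot(*(k-s)),np.hypot(*(h-s)),f(k),A0,f(h)-f(k),f(h)-A0)
F0=np.array(robot.read_force())
robot.move_linear(pose(0,.084)[0]);print(robot.read_t(),tang(robot.read_force()-F0,0))
robot.grasp();print(robot.read_t(),robot.read_gripper_width(),robot.read_grip_force(),tang(robot.read_force()-F0,0))
robot.move_linear(pose(0,.090)[0],max_speed=.06);print(robot.read_t(),robot.read_position(),tang(robot.read_force()-F0,0))
E
```

```text
[ 0.5388205  -0.01324231] [ 0.48244266 -0.11795731] [ 0.56511315 -0.13395681] 0.1189272607757702 0.12354470759411108 -2.0646846782956105 -2.0617458099563724 0.7083473575782662 0.705408489239028
3.375 [-0.78 -0.4  -0.15]
4.3417 0.026634842824019452 29.999793745810166 [ 0.4   1.68 -1.99]
4.5917 [ 0.47781836 -0.1234511   0.08929344] [-0.46  0.48 -7.46]
```

```bash
python3 - <<'E'
from h import *;from station import robot
robot.move_linear(pose(0,.0975)[0],max_speed=.06)
p=lambda u:print(round(robot.read_t(),2),np.round(robot.read_position(),4),tang(robot.read_force(),u))
p(0)
c=robot.capture("side");cv2.imwrite("pics/s2.png",cv2.resize(c["img"][230:320,300:420],(800,600),interpolation=cv2.INTER_CUBIC)[:,:,::-1])
u=0.04
while u<.13:
    q=pose(u,.0975);robot.move_linear(q[0],q[1],.05);p(u);u+=.04
E
```

```text
4.87 [ 0.478  -0.1235  0.0975] [ 0.27 -0.52 -8.46]
5.17 [ 0.4827 -0.126   0.0973] [ 0.11  1.85 -8.96]
5.42 [ 0.4872 -0.128   0.0974] [ 0.43  1.53 -9.19]
5.67 [ 0.4917 -0.13    0.0974] [ 1.13  0.84 -9.11]
```

View pics/s2.png

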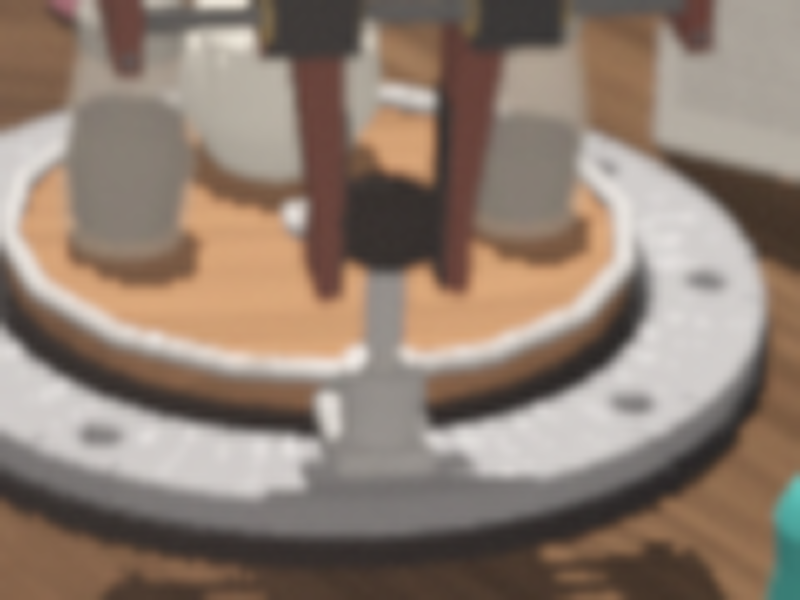

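The side view shows the knob gripped at about (390,220) in the crop, with a long exposed neck, so the pin is lifted. The forces are low, so I'll turn on to just short of the hole and let go, leaving the nose on the ring.

```bash
python3 - <<'E'
from h import *;from station import robot
p=lambda u:print(round(robot.read_t(),2),np.round(robot.read_position(),4),tang(robot.read_force(),u))
for u in(.22,.32,.42,.5,.58,.65):
    q=pose(u,.0975);robot.move_linear(q[0],q[1],.07);p(u)
q=pose(.65,.0945);robot.move_linear(q[0],q[1],.04);p(.65)
robot.ungrasp();p(.65)
c=robot.capture("wrist");import pickle;pickle.dump(c,open("w.pkl","wb"))
cv2.imwrite("pics/w3.png",c["img"][:,:,::-1])
E
```

```text
5.99 [ 0.5035 -0.134   0.0974] [ 1.57  0.9  -8.7 ]
6.32 [ 0.5156 -0.1368  0.0975] [ 3.41  0.94 -8.64]
6.64 [ 0.528  -0.1384  0.0975] [ 4.2   1.02 -8.39]
6.93 [ 0.5381 -0.1388  0.0976] [ 5.76  0.98 -9.16]
7.22 [ 0.5482 -0.1383  0.0976] [ 5.77  0.99 -8.75]
7.5 [ 0.5569 -0.1373  0.0976] [ 5.85  1.1  -8.74]
7.75 [ 0.5568 -0.1373  0.0945] [ 6.12 -0.41 -8.53]
8.79 [ 0.557  -0.1368  0.0944] [-0.54 -0.29  0.51]
```

View pics/w3.png

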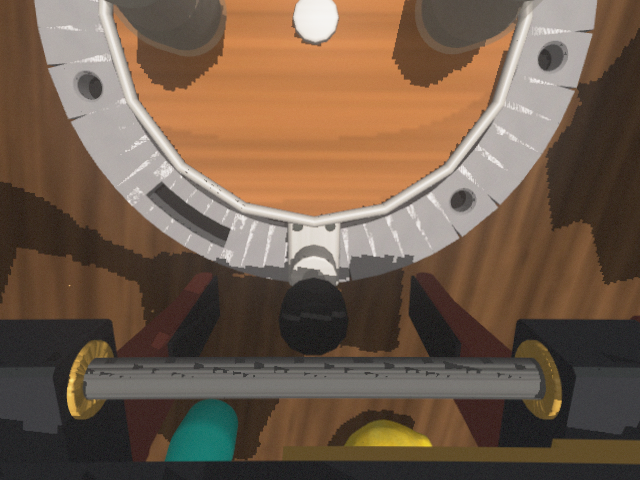

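The knob is now at (313,315), with the slot behind it at (190,215). The next visible hole, at (463,200), should be the second one, with the first hidden under the arm. I'll check that from its angle.

```bash
python3 - <<'E'
from h import *;from station import robot
import pickle;c=pickle.load(open("w.pkl","rb"))
s=onz(c,(316,18),.04)[:2];f=lambda p:np.arctan2(*(p-s)[::-1])-A0
print(s,[ (f(onz(c,p,z)[:2]),np.hypot(*(onz(c,p,z)[:2]-s))) for p,z in(((462,200),.026),((552,57),.026),((190,215),.026),((313.5,312),.11))])
E
```

```text
[ 0.53877449 -0.01372118] [(np.float64(1.401892303924581), np.float64(0.12271824655522055)), (np.float64(2.096294659989447), np.float64(0.122707410884874)), (np.float64(0.012060751747072107), np.float64(0.1224160849606109)), (np.float64(0.6399183360763696), np.float64(0.1177363071955714))]
```

The second hole is at 1.402 rad, so the first is at about 0.70 and the knob is short of it, as planned. I'll push with the rear finger in small steps while the spring rides the pin, and watch the tangential force.

```bash
python3 - <<'E'
from h import *;from station import robot
q=pose(.65,.090);robot.move_linear(q[0],q[1],.05)
q=pose(.65,.090,26);q=pose(.65,.090,.026);robot.move_linear(q[0],q[1],.06)
robot.hold(.1);F0=np.array(robot.read_force());print(robot.read_t(),tang(F0,.65))
u=.635; L=[]
while u<.78:
    q=pose(u,.090,.028);robot.move_linear(q[0],q[1],.01)
    f=tang(np.array(robot.read_force())-F0,u);L.append((round(robot.read_t(),2),round(u,3),f.tolist()))
    if f[1]<-6.5: break
    u+=.004
    if robot.read_t()>28: break
for l in L:print(*l)
E
```

```text
9.775 [-0.06 -0.81 -0.07]
10.03 0.635 [0.21, 0.28, -1.22]
10.28 0.639 [-0.23, 1.01, -0.1]
10.53 0.643 [0.02, -0.15, 0.04]
10.78 0.647 [-0.44, 0.51, 0.54]
11.03 0.651 [-0.51, 1.15, -0.49]
11.28 0.655 [-0.37, 0.78, -0.08]
11.53 0.659 [0.08, 0.97, -0.1]
11.78 0.663 [0.3, 1.01, 0.89]
12.03 0.667 [-0.32, -2.88, -0.45]
12.28 0.671 [-1.35, -4.1, 2.22]
12.53 0.675 [-0.21, -2.97, 0.93]
12.78 0.679 [-0.43, 0.76, 0.99]
13.03 0.683 [0.4, 0.39, -1.03]
13.28 0.687 [0.21, 0.61, -0.13]
13.53 0.691 [-0.3, 0.68, -0.25]
13.78 0.695 [0.04, -0.27, 0.85]
14.03 0.699 [-0.2, 0.88, 0.44]
14.28 0.703 [-0.69, -0.01, -0.5]
14.53 0.707 [-0.76, -0.29, -0.4]
14.78 0.711 [0.63, 0.86, 0.23]
15.03 0.715 [-0.81, 0.68, 0.32]
15.28 0.719 [-0.05, -0.66, 0.33]
15.53 0.723 [1.03, 0.03, 0.26]
15.78 0.727 [0.27, -0.47, 0.5]
16.02 0.731 [0.6, 0.09, 0.61]
16.27 0.735 [0.04, 0.25, -0.12]
16.52 0.739 [0.27, -0.66, 0.37]
16.77 0.743 [0.52, -0.51, 0.62]
17.02 0.747 [-0.39, -3.74, 1.56]
17.27 0.751 [-0.12, -5.89, 2.86]
17.52 0.755 [-0.7, -8.01, 3.12]
```

The finger met the knob at 0.667, the force dropped away at 0.679, and it rose steadily from 0.747, which suggests the pin is caught. I'll back off and look.

```bash
python3 - <<'E'
from h import *;from station import robot
q=pose(.735,.090,.020);robot.move_linear(q[0],q[1],.05)
print(robot.read_t(),robot.read_force())
import pickle
w=robot.capture("wrist");s=robot.capture("side");t=robot.capture("top");pickle.dump((w,s,t),open("e.pkl","wb"))
o=np.zeros((600,800,3),np.uint8)
o[:300,:400]=cv2.resize(w["img"],(400,300));o[:300,400:]=cv2.resize(s["img"][240:315,310:410],(400,300),interpolation=2)
o[300:,:400]=cv2.resize(t["img"][180:300,290:450],(400,300),interpolation=2)
cv2.imwrite("pics/e.png",o[:,:,::-1])
E
```

```text
17.8833 [0.08937546 0.66241985 0.21405703]
```

View pics/e.png

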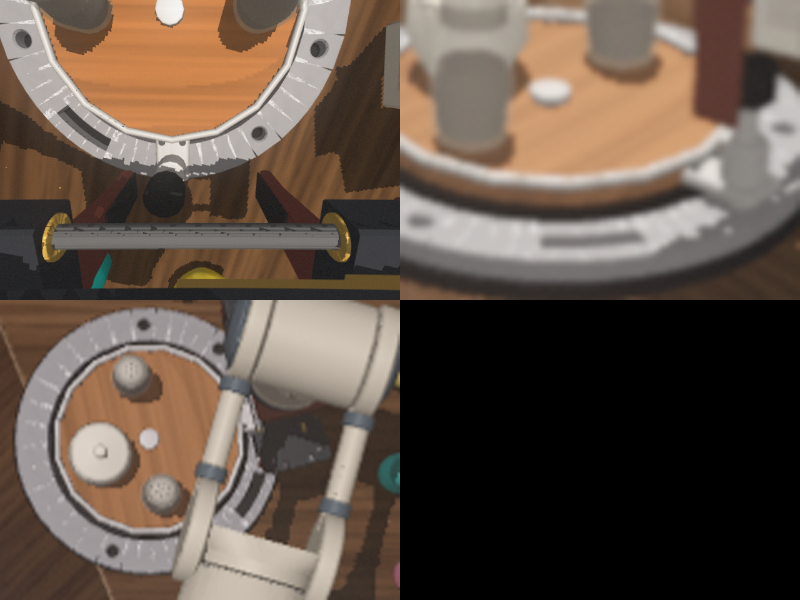

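The knob looks low on its bush, but the finger partly covers it. I'll move clear and measure its height.

```bash
python3 - <<'E'
from h import *;from station import robot
q=pose(.735,.090,.010);robot.move_linear(q[0],q[1],.05)
robot.move_linear([q[0][0],q[0][1],.2],max_speed=.15)
robot.move_linear([.40,.12,.25],max_speed=.25)
import pickle
s=robot.capture("side");t=robot.capture("top");pickle.dump((s,t),open("e.pkl","wb"));print(robot.read_t())
o=np.zeros((600,800,3),np.uint8)
o[:400,:400]=cv2.resize(s["img"][220:320,310:410],(400,400),interpolation=2)
o[:480,400:]=cv2.resize(t["img"][180:300,320:420],(400,480),interpolation=2)
cv2.imwrite("pics/f.png",o[:,:,::-1])
E
```

```text
20.7667
```

View pics/f.png

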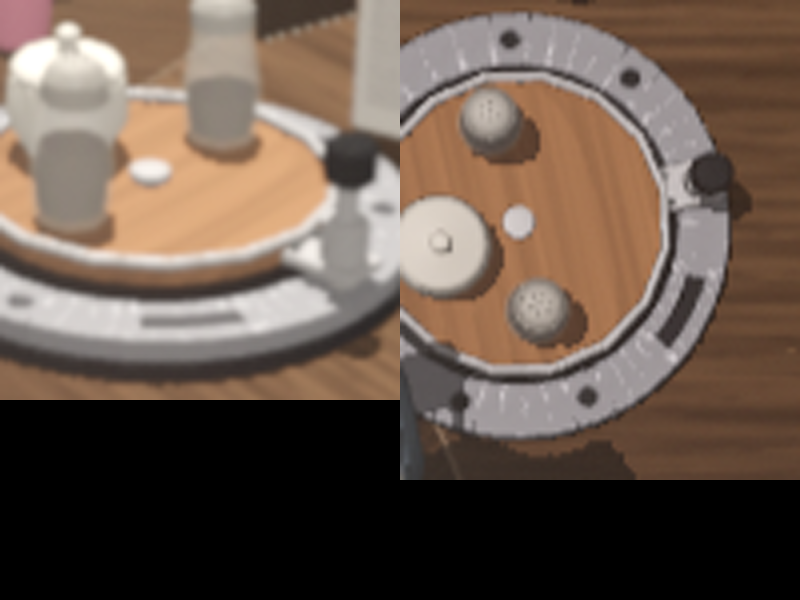

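The crop has the side knob at (350,160), which is image (397.1,259.6), and the top knob at (711,174), which is (397.4,223.2). All three condiments are upright. I'll triangulate the knob as I did for the home position.

```bash
python3 - <<'E'
import pickle;from h import *
s,t=pickle.load(open("e.pkl","rb"))
for pt,ps in(((397.4,223.1),(397.1,259.6)),):
    k,e=tri(t,pt,s,ps);print(k,e,np.arctan2(k[1]-C[1],k[0]-C[0])-A0)
k=onz(t,(397.4,223.1),.1);print(np.arctan2(k[1]-C[1],k[0]-C[0])-A0)
d=pickle.load(open("d.pkl","rb"))
# darkness-based knob extents in side views, same threshold
for im,x0,y0 in((d["side"]["img"],345,258),(s["img"],384,248)):
    g=im[y0:y0+25,x0:x0+27].max(2)<75;n,l,st,ce=cv2.connectedComponentsWithStats(g.astype(np.uint8));i=1+st[1:,4].argmax();print(st[i],ce[i]+[x0,y0])
E
```

```text
[ 0.56522165 -0.13604119  0.09029771] 0.001162396855798903 0.7155783457737679
0.707821657154893
[ 8  9 11  9 86] [358.06976744 270.97674419]
[  8   6  15  13 131] [397.80916031 259.58015267]
```

Triangulation gives a knob height of 0.090 m, against 0.0887 at home and 0.099 if it were riding on the ring. The angle is 0.71 rad. I'll confirm by touching the knob top gently with closed fingertips; home should put it at 0.100 m.

```bash
python3 - <<'E'
from h import *;from station import robot
robot.grasp()
q=pose(.706,.18);robot.move_ptp(*q)
robot.move_linear(pose(.706,.119)[0],max_speed=.1)
F0=np.array(robot.read_force());print(robot.read_t())
z=.1175
while z>.1105:
    robot.move_linear(pose(.706,z)[0],max_speed=.02)
    f=robot.read_force()[2]-F0[2];print(round(robot.read_position()[2]-robot.tips_ahead,4),round(f,1))
    if f>5.5 : break
    z-=.0007
print(robot.read_t())
robot.move_linear(pose(.706,.18)[0],max_speed=.15)
print(robot.read_t(),robot.read_force())
E
```

```text
24.0583
0.1041 0.1
0.1029 0.1
0.102 0.0
0.1013 0.1
0.1006 -0.6
0.1004 2.8
0.1003 5.2
0.1002 7.4
26.0583
26.6583 [ 0.29922512 -0.03855664 -0.33016708]
```

The knob top is at 0.1004 m and rigid, so the pin is fully home.

```bash
python3 -c "
from station import robot
print(robot.close_job())"
```

```text
the job is handed in; nothing more can be done
None
```

I pulled the pin, turned the table counter-clockwise about 0.71 rad to the next round hole, and let the pin snap in. A fingertip touch put the knob top at 0.1004 m, matching fully home; the condiments were standing in the last picture, and I handed the job in with the gripper clear at about 27 s (no verdict came back).

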